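Isolate the lamp driver: draw the plug to park and drop the shutter

TASK

Isolate the lamp driver before service: hook the pull loop of the isolating plug and draw the plug straight out of its socket until you feel it click and hold in its park catch, never right out of its guide. Then press the steel shutter fully down in front of the open socket, leaving the plug parked and the things lying about where they are.

Things in the scene. Friction and masses are not known exactly. Their poses are not given: they have to be found in the camera images.
- isolator_dock: Fixed isolator dock on a grey terminal box; origin on the lane's centre line, 200 mm over the cabinet top (the box's top); z up, x along the lane towards the socket (the plug is pulled towards -x). In its frame (mm): base plate 8 thick, x -80 to 77, y +-45; two guide walls with steel lips, x -78 to 34, outer faces y +-41, top z 35; black socket block x 35 to 75, top z 38.
- pull_bar (a point): Centre of the pull bar, the cross bar at the free end of the black plug's pull loop: 12 mm thick along the pull, 68 mm wide, 16 mm high (dock z 12 to 28). Axes as the dock's. Seated, it is at x -138, y 0, z 20 mm in the dock's frame; the plug is out by as much as this x falls below -138.
- loop_window (a point): Centre of the open window of the plug's pull loop, on the plug, 27.5 mm to the socket side of the bar's centre. The window is 43 mm long along the pull and 50 mm wide, between side arms 9 mm thick (tops 7 mm above this point); below it nothing down to the cabinet top.
- isolator_plug: Black plug, 0.1 to 0.2 kg, free to slide in the guide; axes as the dock's, origin at the dock's origin when seated. A sprung seat catch lets go within 8 mm at roughly 7 to 14 N; then it slides at under 3 N until a hidden sprung park catch drops in, 24 to 60 mm out (differs each time). There it resists again with 6 to 13 N, within 4 mm; pulled harder it slips past; pushed back it is caught again.
- park_pin (a joint): Pin of the park catch, hidden in the guide wall, in m: -0.001 to 0.002 while it rides on the plug's side, 0.0035 to 0.0045 when dropped into the plug's notch (clicked).
- shutter (a joint): Hinge of the steel shutter, rad: 0 = fully down in front of the socket; starts raised 0.85 to 1.1 and stays where left. A bar 10 mm thick, 83 mm long, with a 14 mm black end knob, turning in the dock's y-z plane at x 27 mm; hinge at y +31, z 42 mm in the dock's frame; raised, it rises towards -y. A tongue below drops into the lane once the plug is drawn 15 mm or more. Closing takes 1 to 6 N.
- shutter_mid (a point): Point on the upper face of the shutter bar, 31 mm from the hinge, over the middle of the lane when down (then at x = 27, y = 0, z = 47 mm in the dock's frame).
- marker: Black capped marker, 132 x 13 mm, lying beside the terminal box on the cabinet top; origin at the middle of its underside. Leave alone.
- loupe: Black magnifier loupe, 42 mm across, 40 mm high, standing beside the terminal box on the cabinet top; origin under its centre. Leave alone.
- nut_plate: Steel T-nut plate, 14 x 40 x 8 mm, lying beside the terminal box on the cabinet top; origin under its centre. Leave alone.
- screwdriver_blue: Blue-handled screwdriver, 145 x 25 mm, lying on the cabinet top in front of the lamp driver; origin under its middle. Leave alone.
- cabinet_top (a point): Fixed point on the bare cabinet top at (460, -150, 0) mm, z up. Between it and the robot a fixed white rack stands along the cabinet's front edge: two posts 50 mm square, 940 mm high, at (313, 78) and (464, -487) mm, and between them two rails 40 mm square, at z 510 to 550 and 900 to 940 mm. The arm has to reach between the two rails or under the lower one.

How it is judged:
By the outcome, as a careful person would: the job done as asked, in the order asked, and still so for the second after the job is handed in, with the robot touching nothing.
It also fails if it takes over 67 s, if anything falls off the work surface, if the arm or the gripper's body presses on something with over 40 N, if the wrist force passes 120 N, or if a joint passes its speed limit or range.

ROBOT

A 7-joint arm with a two-finger parallel gripper is mounted at the origin on a cart in front of the work surface, level with it; the furniture and walls round the work are solid. World frame = base frame: x ahead of the robot, y to its left, z up, the work surface at z = 0. Lengths are in m, angles in rad, forces in N, time in s.
With the tool pointing down it reaches from about 0.425 to 0.95 m from the base axis. Payload 4.7 kg.
Tool frame: the origin (TCP) lies on the centre line of the jaws, within the pads' length; the fingertips stand 19 mm ahead of it and the grasp point (between the pads) is the TCP (env.tcp_to_tips is the distance from the TCP to the fingertips, in m); x points along the fingers, y is the direction in which the jaws open and shut, and the axes are right-handed (so a half turn about x gives the same grasp; the last joint's range is limited). The gripper opens to 85 mm and grips with 20 to 120 N. Pads are 22 mm wide; open, the fingers measure 114 mm over their backs; the gripper's body (76 mm by 85 mm) begins 54 mm behind the grasp point. The pads swing forward as they close: fully open they stand 13 mm farther back than shut.
Start: joints at [1.083, 0.469, -0.049, 1.532, 0.024, 1.141, -0.082], TCP at [0.299, -0.605, 0.25] pointing down, gripper open.
Joint ranges: [-2.59, 2.59], [-0.33, 1.99], [-1.39, 1.29], [0.1, 2.45], [-1.04, 4.18], [0.21, 1.99], [-2.66, 2.66]. Speed limits (rad/s): [2.57, 2.57, 3.14, 3.14, 3.14, 3.14, 3.14].

INTERFACE

Orientations are given as a unit quaternion [x, y, z, w].
In Python, from cell import env, cams gives the robot as it stands.
- The arm moves only by the shell command python3 -m inch 'ROWS' [FORCE]. ROWS is JSON, a list of rows, each a list of 7 numbers: the shift along the world's x, y, z as a fraction of full scale, then the turn, a rotation vector about the world's x, y, z as a fraction of full scale, then the closure, from -1 (fully open) to 1 (shut). A call has 1 to 12 rows; each row shifts and turns the commanded pose from where the row before left it; what a row does not reach is not made up. Full scale, the value 1, is 30 mm for a shift and 180 degrees for a turn. A row lasts 1/8 s, in which the tool goes at most 62.5 mm and 10.7 degrees, less where a joint would pass 70% of its speed; a pose out of reach is approached as far as the arm can. A call with a number of a shift or a turn outside -1 to 1 is refused whole. A call with a gripper value outside its range is refused whole. The fingers move at their own pace and stop on an object; FORCE is the grip in N (left out, the last holds). Time passes only in rows, so rows that do not move let the fingers close. It gives the time, the measured TCP pose, the force and the opening at its end, in the units of the state.
- env.get_obs(): the state, without advancing time (a new reading comes with each control period).
- cams.snapshot(name): name is "side" or "top"; returns a dict with "pixels" (420x560x3 uint8, red, green, blue), "depth" (420x560 float32, m along the optical axis (not along the pixel's ray), 0 where there is no reading), "fov_y" (degrees; the focal length in pixels is half the picture's height over the tangent of half this angle, whatever the lens; pixels are square), "cx", "cy" (the principal point, pixels), "k1" (the pictures are not rectified: a ray, as slopes to the right and down, at radius r is drawn at 1 + k1 r^2 times it, then the intrinsics apply), "rvec" (rotation vector, rad) and "tvec" (3), from world to camera coordinates, as OpenCV has them. Camera axes: x right, y down, z forward; pixel columns grow to the right and rows downward; lengths in m; the calibration is good to about 2 mm. A picture is of the moment at which its call begins.
- env.close_job(): hands the job in, once; it reports no verdict.
The state is a dict: "t": time; "qpos": joint angles; "dq": joint speeds; "effort": joint torques, N m; "ee_pos": TCP position; "tool_rot": TCP orientation; "ft_force": force on the tool from outside, world axes, zero at the start; "ft_torque": the same for the moment, N m; "width": opening from 0.0 (shut) to 1.0 (fully open).
Only numpy, scipy, OpenCV 4.12 (cv2) and the standard library are available. Lean on these libraries where they do the work, as an engineer would, in place of code of your own. Each camera call takes 0.05 s, during which the arm holds its last target.

## Working session

There is one attempt and no reset: what is moved stays moved. The work goes in short steps, Python scripts to look and compute and a shell command to move; the robot and the scene stay as the last step left them, time stands still between calls to the robot, and variables do not carry over. Pictures are saved under pics/ and viewed, and the job is handed in when it is done.

```bash
ls; mkdir -p pics; python3 - <<'E'
from cell import env,cams
import cv2,numpy as np
print(env.get_obs(), env.tcp_to_tips)
for n in("side","top"):
    s=cams.snapshot(n); cv2.imwrite(f"pics/{n}0.png",s["pixels"][:,:,::-1]); np.savez(f"pics/{n}0.npz",**s)
    print(n,{k:v for k,v in s.items() if k not in("pixels","depth")})
E
```

```text
pics
{'t': 0.0, 'qpos': array([ 1.08307384,  0.46948803, -0.04859386,  1.53367747,  0.02409458,
        1.14099593, -0.08229819]), 'dq': array([-0.00238343,  0.00053927, -0.0005519 , -0.00147843,  0.00078964,
       -0.00033746, -0.00091037]), 'effort': array([ 5.94365611e-04, -5.10306144e+01, -4.70095198e-02, -2.37713045e+01,
        1.04435073e-02,  7.43106444e-03,  6.30560308e-06]), 'ee_pos': array([ 0.29872575, -0.60469885,  0.24923694]), 'tool_rot': array([-0.68839551, -0.16148629,  0.68876081, -0.16013226]), 'ft_force': array([ 0.06085135,  0.08603975, -0.61966887]), 'ft_torque': array([-0.01183147,  0.02545089,  0.00868286]), 'width': 1.0007891018165511} 0.019
side {'fov_y': 46.472120139957, 'cx': 277.6459128538504, 'cy': 209.4700259880171, 'k1': -0.10513579497003905, 'rvec': array([ 0.3454111 , -2.74881042,  1.23696304]), 'tvec': array([0.50668344, 0.28853951, 0.74611729])}
top {'fov_y': 45.340608533265055, 'cx': 275.00055604254374, 'cy': 213.00663199142448, 'k1': -0.0178149564179718, 'rvec': array([ 2.19477998, -2.20981497,  0.09924896]), 'tvec': array([-0.1498284 ,  0.53905902,  1.00961004])}
```

View pics/side0.png

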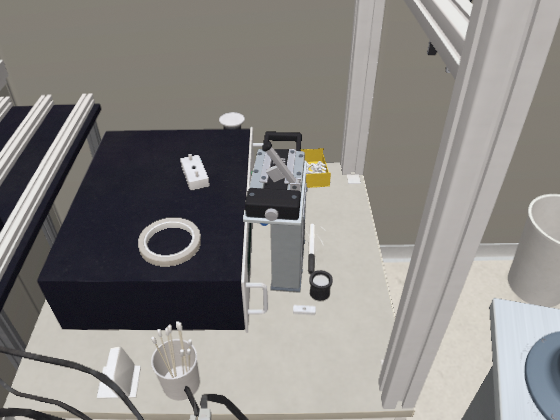

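View pics/top0.png

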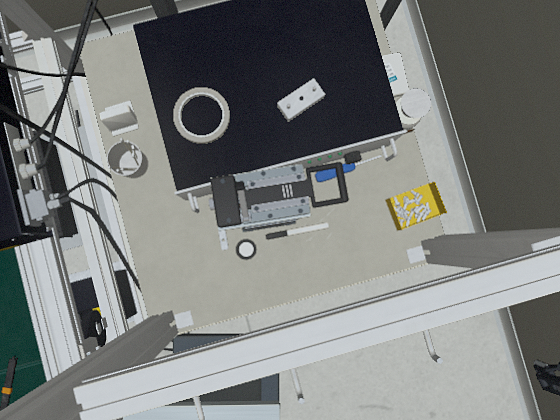

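```bash
cat > h.py <<'E'
import numpy as np,cv2
def cam(s):
    f=210/np.tan(np.radians(float(s["fov_y"]))/2)
    K=np.array([[f,0,float(s["cx"])],[0,f,float(s["cy"])],[0,0,1]])
    D=np.array([float(s["k1"]),0,0,0,0]); R=cv2.Rodrigues(np.array(s["rvec"]))[0]
    return K,D,R,np.array(s["tvec"])
def rays(s,px):
    K,D,R,t=cam(s); u=cv2.undistortPoints(np.array(px,float).reshape(-1,1,2),K,D).reshape(-1,2)
    d=np.c_[u,np.ones(len(u))]@R
    return -R.T@t,d   # origin, dirs with unit depth
def onplane(s,px,z):
    o,d=rays(s,px); return o+d*((z-o[2])/d[:,2])[:,None]
def bydepth(s,px):
    o,d=rays(s,px); px=np.array(px).astype(int).reshape(-1,2)
    return o+d*s["depth"][px[:,1],px[:,0]][:,None]
def proj(s,P):
    K,D,R,t=cam(s); return cv2.projectPoints(np.array(P,float).reshape(-1,1,3),np.array(s["rvec"]),t,K,D)[0].reshape(-1,2)
E
python3 - <<'E'
from h import *
for n,b in(("top",(190,130,400,280)),("side",(220,110,350,330))):
    s=np.load(f"pics/{n}0.npz"); x0,y0,x1,y1=b
    im=s["pixels"][y0:y1,x0:x1,::-1]; k=3.8 if n=="top" else 2.7
    cv2.imwrite(f"pics/{n}0c.png",cv2.resize(im,None,fx=k,fy=k,interpolation=cv2.INTER_CUBIC))
    print(n,rays(s,[[280,210]]))
s=np.load("pics/top0.npz")
print(bydepth(s,[[228,205],[330,185],[270,178],[275,215],[345,185],[246,249],[417,255],[182,318],[290,185],[250,300]]).round(3))
E
```

```text
top (array([ 0.47329851, -0.12549944,  1.04526744]), array([[ 0.06881447, -0.03720157, -0.99700314]]))
side (array([0.39575016, 0.48143231, 0.71293682]), array([[ 0.18498656, -0.7248875 , -0.66358302]]))
[[ 0.538 -0.072  0.239]
 [ 0.598 -0.27  -0.003]
 [ 0.582 -0.14   0.234]
 [ 0.521 -0.148  0.231]
 [ 0.57  -0.263  0.227]
 [ 0.465 -0.094  0.037]
 [ 0.449 -0.451 -0.   ]
 [ 0.325  0.038  0.002]
 [ 0.57  -0.173  0.229]
 [ 0.36  -0.101 -0.003]]
```

View pics/top0c.png

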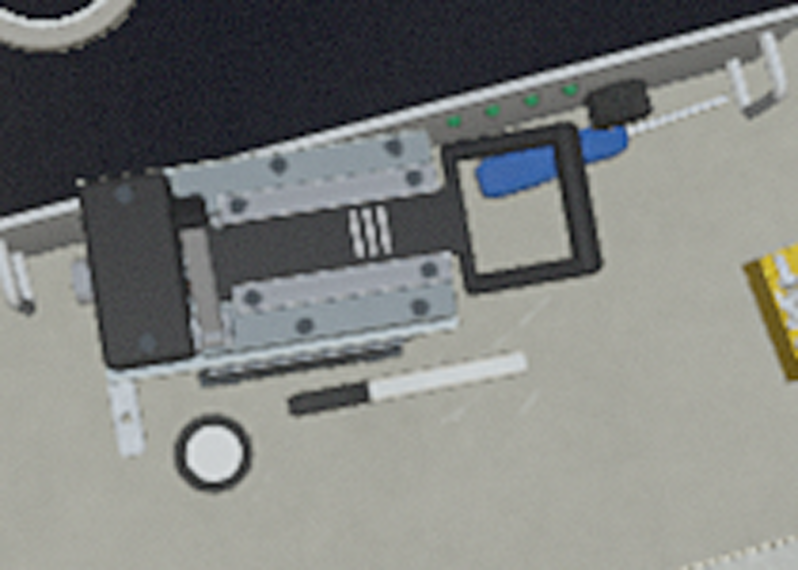

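View pics/side0c.png

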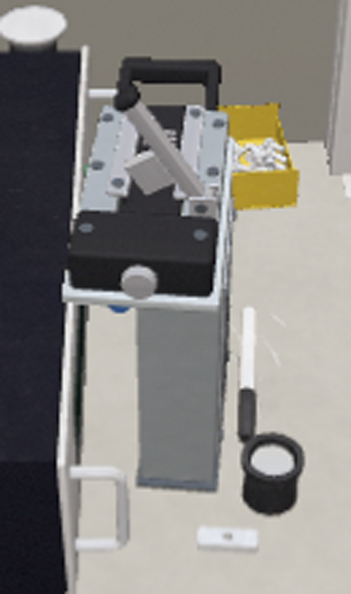

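```bash
python3 - <<'E'
from h import *
s=np.load("pics/top0.npz"); v,u=np.mgrid[0:420,0:560]; px=np.c_[u.ravel(),v.ravel()]
P=bydepth(s,px).reshape(420,560,3); np.save("pics/P0.npy",P)
im=s["pixels"].astype(int)
print("driver top",P[[60,100,60],[240,330,170]].round(3))
reg=(u>195)&(u<360)&(v>155)&(v<240)
def rect(m,name):
    pts=P[m][:,:2].astype(np.float32); r=cv2.minAreaRect(pts*1000); print(name,m.sum(),np.round(r[0],1),np.round(r[1],1),round(r[2],2)); return r
Z=P[...,2]
m=reg&(Z>.205)&(Z<.26)
mx=im.max(2)
sock=reg&(u<245)&(Z>.232)&(Z<.244)&(mx<80); 
loop=reg&(u>300)&(Z>.215)&(Z<.24)&(mx<80)
wall=reg&(Z>.228)&(Z<.241)&(mx>110)&(u>236)&(u<313)
for mm,n in((sock,"sock"),(loop,"loop"),(wall,"wall")):
    mm=cv2.morphologyEx(mm.astype(np.uint8),cv2.MORPH_OPEN,np.ones((2,2)))>0
    r=rect(mm,n); print(np.round(cv2.boxPoints(r),0).tolist(), np.median(Z[mm]))
# side view
t=np.load("pics/side0.npz"); print(bydepth(t,[[270,190],[285,165],[268,146],[301,146],[283,137]]).round(3))
E
```

```text
driver top [[ 0.812 -0.088  0.142]
 [ 0.737 -0.253  0.143]
 [ 0.811  0.04   0.143]]
sock 1134 [522.7 -77.5] [127.3  52.9] 21.61
[[454.0, -76.0], [473.0, -125.0], [592.0, -79.0], [572.0, -29.0]] 0.23741704866828595
loop 797 [ 562.1 -205.6] [ 89.  222.1] 26.13
[[473.0, -125.0], [571.0, -325.0], [651.0, -286.0], [553.0, -86.0]] 0.22637431034867872
wall 1997 [ 549.4 -163. ] [118.4 149.3] 19.55
[[469.0, -112.0], [519.0, -253.0], [630.0, -213.0], [580.0, -73.0]] 0.23236585808424026
[[ 0.554 -0.077  0.239]
 [ 0.536 -0.097  0.275]
 [ 0.558 -0.086  0.314]
 [ 0.668 -0.876 -0.223]
 [ 0.576 -0.25   0.223]]
```

```bash
python3 - <<'E'
from h import *
s=np.load("pics/top0.npz"); im=s["pixels"]
# loop window: the hole contour inside dark loop mask
dark=(im.max(2)<75).astype(np.uint8); dark[:,:300]=0; dark[:165]=0;dark[222:]=0;dark[:,352:]=0
cs,h=cv2.findContours(dark,cv2.RETR_CCOMP,cv2.CHAIN_APPROX_NONE)
for c,hh in zip(cs,h[0]):
    if len(c)>40: print(len(c),hh,cv2.minAreaRect(c))
def c2p(p): return np.array(p,float)/3.8+[190,130]-.5+.13
L=onplane(s,c2p([[445,147],[575,124],[602,268],[468,292]]),.228)
W=onplane(s,c2p([[432,131],[457,320]]),.235)
S=onplane(s,c2p([[82,183],[167,172],[195,357],[108,368]]),.238)
for n,X in(("L",L),("W",W),("S",S)): print(n,(X*1000).round(1).tolist(), X.mean(0).round(4))
def d(a,b): return np.linalg.norm((a-b)[:2]).round(4)
print("loop w,len",d(L[1],L[2]),d(L[0],L[1]),"wall",d(*W),"sock",d(S[0],S[3]),d(S[0],S[1]))
a=(S.mean(0)-L[1:3].mean(0))[:2]; print("yaw x axis",np.degrees(np.arctan2(a[1],a[0])), np.linalg.norm(a))
E
```

```text
157 [-1 -1  1 -1] ((321.8108215332031, 185.36488342285156), (40.11335372924805, 46.5249137878418), 80.53767395019531)
112 [-1  6 -1  0] ((324.8800048828125, 184.8400115966797), (32.73603820800781, 28.08501625061035), 79.69515228271484)
L [[598.1, -200.5, 228.0], [607.9, -257.1, 228.0], [545.2, -267.7, 228.0], [535.2, -209.7, 228.0]] [ 0.5716 -0.2337  0.228 ]
W [[603.9, -194.3, 235.0], [522.7, -204.1, 235.0]] [ 0.5633 -0.1992  0.235 ]
S [[581.7, -45.1, 238.0], [586.3, -81.1, 238.0], [507.5, -92.7, 238.0], [503.1, -56.1, 238.0]] [ 0.5447 -0.0688  0.238 ]
loop w,len 0.0636 0.0574 wall 0.0818 sock 0.0793 0.0363
yaw x axis 99.3585330916843 0.1962504699999952
```

```bash
cat > st.py <<'E'
from cell import env
import numpy as np, json
from scipy.spatial.transform import Rotation as R
o=env.get_obs(); M=R.from_quat(o["tool_rot"]).as_matrix()
yaw=np.radians(98.8); X=np.array([np.cos(yaw),np.sin(yaw),0]); Y=np.array([-X[1],X[0],0])
O=np.array([.5714,-.2293,.2])+.1105*X
p=o["ee_pos"]; tip=p+M[:,0]*.019
print("t",round(o["t"],2),"q",o["qpos"].round(3).tolist(),"tcp",p.round(4).tolist(),"w",round(o["width"],2))
print("xax",M[:,0].round(3),"yax",M[:,1].round(3),"F",o["ft_force"].round(1),"Fdock",[round(float(o["ft_force"]@a),1) for a in(X,Y)])
print("tip dock mm",[round(float((tip-O)@a*1000),1) for a in (X,Y,[0,0,1])])
json.dump([o["qpos"].tolist(),p.tolist(),M.tolist()],open("log.txt","a")); open("log.txt","a").write("\n")
E
python3 st.py; python3 -m inch '[[0,0,0,0,0,0,1],[0,0,0.5,0,0,0,1],[0,0,0.5,0,0,0,1],[0,0,0.5,0,0,0,1]]' 60; python3 st.py
```

```text
t 0.1 q [1.083, 0.469, -0.049, 1.534, 0.024, 1.141, -0.082] tcp [0.2987, -0.6048, 0.2494] w 1.0
xax [-0.001  0.002 -1.   ] yax [ 0.443 -0.897 -0.002] F [-1.5  0.5 -0.8] Fdock [0.7, 1.5]
tip dock mm [-439.8, 326.9, 30.4]
t: 0.6
ee_pos: [0.2992, -0.6055, 0.2973]
tool_rot: [0.689, 0.16, -0.688, 0.161]
ft_force: [-0.3, -1.0, -0.4]
width: 0.142
t 0.6 q [1.082, 0.436, -0.047, 1.474, 0.021, 1.23, -0.08] tcp [0.2992, -0.6055, 0.2973] w 0.14
xax [ 0.001 -0.002 -1.   ] yax [ 0.443 -0.897  0.002] F [-0.3 -1.  -0.4] Fdock [-1.0, 0.4]
tip dock mm [-440.7, 326.6, 78.3]
```

```bash
python3 -m inch '[[0,0,0.5,-0.05,-0.025,0,1],[0,0,0.5,-0.05,-0.025,0,1],[0,0,0,0,0,0,1]]' >/dev/null; python3 st.py; python3 -m inch '[[0,0,1,0,0,0,1],[0,0,1,0,0,0,1],[0,0,1,0,0,0,1],[0,0,0,0,0,0,1]]' >/dev/null; python3 st.py;python3 -m inch '[[-0.4,0.8,0,0.05,0.025,0,1],[-0.4,0.8,0,0.05,0.025,0,1],[0,0,0,0,0,0,1]]'  >/dev/null; python3 st.py
cat > fit.py <<'E'
import numpy as np,json
D=[json.loads(l) for l in open("log.txt")]
A=[];b=[]
for q,p,M in D:
    r=np.hypot(p[0],p[1]); a=q[1];c=a+q[3];d=c+q[5]; s,k=np.sin,np.cos
    A+= [[s(a),k(a),s(c),k(c),s(d),0],[k(a),-s(a),k(c),-s(c),k(d),1]]; b+=[r,p[2]]
x,res,rk,sv=np.linalg.lstsq(np.array(A),np.array(b),rcond=1e-4); print(x.round(3),rk,sv.round(3),np.abs(np.array(A)@x-b).max())
E
python3 fit.py
```

```text
t 0.97 q [1.083, 0.258, -0.053, 1.701, 0.053, 0.832, -0.107] tcp [0.298, -0.6035, 0.3274] w 0.0
xax [ 0.154 -0.309 -0.939] yax [ 0.415 -0.842  0.345] F [ 0.8 -0.   1.7] Fdock [-0.1, -0.8]
tip dock mm [-444.7, 325.4, 109.6]
t 1.48 q [1.081, 0.216, -0.051, 1.551, 0.043, 1.02, -0.095] tcp [0.3, -0.6069, 0.419] w -0.0
xax [ 0.156 -0.312 -0.937] yax [ 0.415 -0.841  0.349] F [-0.8 -1.1 -0.2] Fdock [-0.9, 0.9]
tip dock mm [-448.5, 324.0, 201.2]
t 1.85 q [1.079, 0.294, -0.047, 1.421, 0.014, 1.428, -0.079] tcp [0.2757, -0.5584, 0.4137] w 0.0
xax [-0.001  0.001 -1.   ] yax [ 0.443 -0.897 -0.001] F [0.3 0.5 0.2] Fdock [0.4, -0.3]
tip dock mm [-390.5, 342.6, 194.7]
[ 0.554  0.001  0.466 -0.     0.287  0.238] 6 [4.451 3.166 0.329 0.175 0.148 0.043] 2.094271047542451e-05
```

```bash
python3 -m inch '[[-0.42,0.85,0.52,0,0,0,1],[-0.42,0.85,0.52,0,0,0,1],[-0.42,0.85,0.52,0,0,0,1],[-0.42,0.85,0.52,0,0,0,1],[-0.42,0.85,0.52,0,0,0,1],[-0.42,0.85,0.52,0,0,0,1]]' >/dev/null; python3 st.py; python3 fit.py
```

```text
t 2.6 q [1.084, -0.032, -0.063, 1.593, -0.002, 1.578, -0.091] tcp [0.1991, -0.4036, 0.5088] w -0.0
xax [ 0.001 -0.002 -1.   ] yax [ 0.443 -0.897  0.002] F [-0.8  0.2  0.7] Fdock [0.3, 0.8]
tip dock mm [-225.8, 394.6, 289.8]
[0.556 0.    0.467 0.001 0.288 0.238] 6 [4.865 3.467 0.46  0.253 0.153 0.107] 0.00010780244932284688
```

```bash
python3 -m inch '[[-0.42,0.85,0.52,0,0,0,1],[-0.42,0.85,0.52,0,0,0,1],[-0.42,0.85,0.52,0,0,0,1],[-0.42,0.85,0.52,0,0,0,1],[0,0,0,0,0,0,1]]' ; python3 st.py;python3 fit.py
```

```text
t: 3.22
ee_pos: [0.1487, -0.3015, 0.5727]
tool_rot: [0.689, 0.159, -0.688, 0.163]
ft_force: [0.4, -0.4, -0.2]
width: -0.001
t 3.23 q [1.087, -0.228, -0.072, 1.622, -0.016, 1.741, -0.098] tcp [0.1487, -0.3015, 0.5727] w -0.0
xax [ 0.003 -0.006 -1.   ] yax [ 0.443 -0.897  0.006] F [ 0.4 -0.4 -0.2] Fdock [-0.4, -0.3]
tip dock mm [-117.3, 428.7, 353.7]
[0.556 0.    0.467 0.001 0.289 0.238] 6 [5.239 3.743 0.658 0.277 0.16  0.113] 9.996615565049938e-05
```

```bash
python3 -m inch '[[0.65,0.74,0.15,0,0,0.029,1],[0.65,0.74,0.15,0,0,0.029,1],[0.65,0.74,0.15,0,0,0.029,1],[0.65,0.74,0.15,0,0,0.029,1],[0.65,0.74,0.15,0,0,0.029,1],[0.65,0.74,0.15,0,0,0.029,1],[0.65,0.74,0.15,0,0,0.029,1],[0,0,0,0,0,0,1]]' ; python3 st.py;python3 fit.py
```

```text
t: 4.22
ee_pos: [0.2875, -0.1448, 0.6022]
tool_rot: [-0.602, -0.371, 0.602, -0.371]
ft_force: [0.6, -0.9, 0.8]
width: 0.005
t 4.22 q [0.851, -0.237, -0.354, 1.552, -0.084, 1.812, 0.019] tcp [0.2875, -0.1448, 0.6022] w 0.0
xax [-0.  0. -1.] yax [ 0.893 -0.45  -0.   ] F [ 0.6 -0.9  0.8] Fdock [-1.0, -0.4]
tip dock mm [16.5, 267.7, 383.2]
[ 0.555 -0.     0.466 -0.004  0.289  0.235] 6 [5.589 4.001 0.798 0.281 0.161 0.117] 0.004503235389607396
```

```bash
cat > fk.py <<'E'
import numpy as np
from cell import env
from scipy.spatial.transform import Rotation as R
def fk(q):
    Z=lambda a:R.from_euler('z',-a).as_matrix(); Y=lambda a:R.from_euler('y',a).as_matrix()
    A=Z(q[0])@Y(q[1]); s=np.array([0,0,.238]); e=s+A@[0,0,.555]
    B=A@Z(q[2])@Y(q[3]); w=e+B@[0,0,.466]; C=B@Z(q[4])@Y(q[5]); t=w+C@[0,0,.289]; return s,e,w,t,C
P1=np.array([.313,.078]);P2=np.array([.464,-.487]);d=(P2-P1)/np.linalg.norm(P2-P1);n=np.array([-d[1],d[0]]);n*=np.sign(n[0])
def boxd(p,name):
    v=p[:2]-P1; a=v@d; b=v@n; L=np.linalg.norm(P2-P1)
    if name=='lo': h=[max(-a,0,a-L),max(abs(b)-.02,0),max(.51-p[2],0,p[2]-.55)]
    elif name=='hi': h=[max(-a,0,a-L),max(abs(b)-.02,0),max(.90-p[2],0,p[2]-.94)]
    else:
        c=P1 if name=='p1' else P2; h=[max(abs(p[0]-c[0])-.025,0),max(abs(p[1]-c[1])-.025,0),max(p[2]-.94,0)]
    return np.linalg.norm(h)
def clear(q):
    s,e,w,t,C=fk(q); tip=t+C@[0,0,.019]
    for nm,a,b in(("upper",s,e),("fore",e,w),("tool",w,tip)):
        S=[a+(b-a)*k for k in np.linspace(0,1,60)]
        print(nm,{k:round(1000*min(boxd(p,k) for p in S)) for k in('lo','hi','p1','p2')},end=' ')
    print("\n e",e.round(3),"w",w.round(3),"tcp err",(t-env.get_obs()["ee_pos"]).round(4))
if __name__=="__main__": clear(env.get_obs()["qpos"])
E
python3 fk.py; python3 - <<'E'
from cell import cams
import cv2
for n in("side","top"):
    cv2.imwrite(f"pics/{n}1.png",cams.snapshot(n)["pixels"][:,:,::-1])
E
```

```text
upper {'lo': 334, 'hi': 400, 'p1': 293, 'p2': 637} fore {'lo': 330, 'hi': 30, 'p1': 135, 'p2': 370} tool {'lo': 42, 'hi': 30, 'p1': 166, 'p2': 370} 
 e [-0.086  0.098  0.777] w [ 0.314 -0.113  0.889] tcp err [ 0.0266  0.0316 -0.0023]
```

View pics/side1.png

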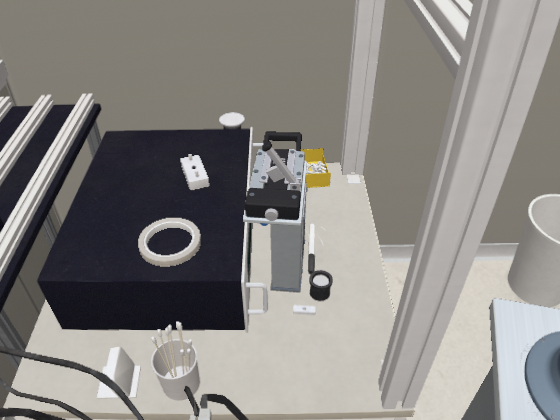

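View pics/top1.png

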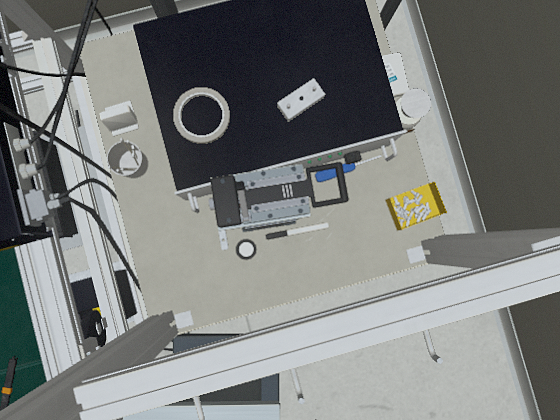

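```bash
python3 - <<'E'
import json,numpy as np,fk
from scipy.spatial.transform import Rotation as R
D=[json.loads(l) for l in open("log.txt")]
Z=lambda a:R.from_euler('z',a).as_matrix(); Y=lambda a:R.from_euler('y',a).as_matrix()
from scipy.optimize import least_squares
for s3 in(1,-1):
  for s5 in(1,-1):
    def f(x):
        r=[]
        for q,p,M in D:
            A=Z(-q[0]+x[4])@Y(q[1]);e=np.array([0,0,x[0]])+A@[0,0,x[1]];B=A@Z(s3*q[2])@Y(q[3]);w=e+B@[0,0,x[2]];C=B@Z(s5*q[4])@Y(q[5]);r+=list(w+C@[0,0,x[3]]-p)
        return r
    s=least_squares(f,[.238,.555,.466,.289,0]); print(s3,s5,s.x.round(4),abs(s.fun).max())
E
```

```text
1 1 [0.2502 0.566  0.4526 0.313  0.0391] 0.2104485508827938
1 -1 [0.4257 0.5548 0.4404 0.4831 0.0587] 0.1360027637881057
-1 1 [ 0.198   0.5702  0.4656  0.263  -0.082 ] 0.026230777772388275
-1 -1 [ 0.236   0.5585  0.4651  0.2896 -0.0706] 0.016655999202767502
```

```bash
python3 - <<'E'
import json,numpy as np
from scipy.spatial.transform import Rotation as R
D=[json.loads(l) for l in open("log.txt")]
Z=lambda a:R.from_euler('z',a).as_matrix(); Y=lambda a:R.from_euler('y',a).as_matrix()
from scipy.optimize import least_squares
for s5 in(1,-1):
    def f(x):
        r=[]
        for q,p,M in D:
            A=Z(-q[0])@Y(q[1]);e=np.array([0,0,x[0]])+A@[x[7],x[4],x[1]];B=A@Z(-q[2])@Y(q[3]);w=e+B@[-x[7],x[5],x[2]];C=B@Z(s5*q[4])@Y(q[5]);r+=list(w+C@[0,x[6],x[3]]-p)
        return r
    s=least_squares(f,[.238,.555,.466,.289,0,0,0,0]); print(s5,s.x.round(4),abs(s.fun).max())
E
```

```text
1 [ 0.2387  0.6201  0.5501  0.2766 -0.0792 -0.0053  0.0326 -0.0782] 0.022896046002689574
-1 [ 2.377e-01  5.542e-01  4.668e-01  2.870e-01 -2.640e-02 -1.540e-02
 -4.000e-04 -0.000e+00] 8.164052767156704e-11
```

```bash
sed -i 's/s=np.array(\[0,0,.238\]); e=s+A@\[0,0,.555\]/s=np.array([0,0,.2377]); e=s+A@[0,-.0264,.5542]/; s/w=e+B@\[0,0,.466\]/w=e+B@[0,-.0154,.4668]/; s/t=w+C@\[0,0,.289\]/t=w+C@[0,0,.287]/' fk.py; python3 fk.py
```

```text
upper {'lo': 343, 'hi': 418, 'p1': 293, 'p2': 637} fore {'lo': 341, 'hi': 65, 'p1': 174, 'p2': 350} tool {'lo': 72, 'hi': 65, 'p1': 200, 'p2': 350} 
 e [-0.106  0.081  0.776] w [ 0.286 -0.147  0.889] tcp err [0.0002 0.0003 0.    ]
```

```bash
python3 -m inch '[[0.97,-0.49,0.06,-0.0163,-0.0322,0,1],[0.96,-0.48,0.19,-0.0163,-0.0322,0,1],[0.93,-0.47,0.3,-0.0163,-0.0322,0,1],[0,0,0,0,0,0,1]]' ; python3 st.py;python3 fk.py
```

```text
t: 4.82
ee_pos: [0.3706, -0.1908, 0.6187]
tool_rot: [0.658, 0.261, -0.533, 0.464]
ft_force: [0.2, 0.1, -0.3]
width: 0.002
t 4.83 q [0.854, -0.238, -0.349, 1.552, -0.091, 1.475, 0.017] tcp [0.3706, -0.1908, 0.6187] w 0.0
xax [ 0.296 -0.15  -0.943] yax [ 0.838 -0.433  0.332] F [ 0.2  0.1 -0.3] Fdock [0.1, -0.2]
tip dock mm [-45.4, 187.4, 400.8]
upper {'lo': 343, 'hi': 418, 'p1': 293, 'p2': 637} fore {'lo': 341, 'hi': 65, 'p1': 174, 'p2': 350} tool {'lo': 51, 'hi': 65, 'p1': 200, 'p2': 276} 
 e [-0.106  0.081  0.776] w [ 0.286 -0.147  0.889] tcp err [0.0002 0.0003 0.    ]
```

```bash
python3 -m inch '[[0.89,-0.45,-0.25,-0.0163,-0.0322,0,1],[0.85,-0.43,-0.13,-0.0163,-0.0322,0,1],[0.79,-0.4,-0.03,-0.0163,-0.0322,0,1],[0.72,-0.36,0.07,-0.0163,-0.0322,0,1],[0,0,0,0,0,0,1]]' ; python3 st.py;python3 fk.py
```

```text
t: 5.45
ee_pos: [0.4676, -0.2394, 0.6067]
tool_rot: [0.7, 0.109, -0.415, 0.571]
ft_force: [-0.8, 0.0, -0.5]
width: 0.004
t 5.45 q [0.847, -0.261, -0.35, 1.742, -0.118, 0.858, 0.035] tcp [0.4676, -0.2394, 0.6067] w 0.0
xax [ 0.632 -0.321 -0.706] yax [ 0.626 -0.324  0.709] F [-0.8  0.  -0.5] Fdock [0.1, 0.8]
tip dock mm [-112.4, 93.2, 393.3]
upper {'lo': 346, 'hi': 428, 'p1': 293, 'p2': 637} fore {'lo': 267, 'hi': 111, 'p1': 173, 'p2': 350} tool {'lo': 72, 'hi': 111, 'p1': 200, 'p2': 217} 
 e [-0.115  0.09   0.773] w [ 0.286 -0.147  0.809] tcp err [0.0002 0.0003 0.    ]
```

```bash
python3 -m inch '[[0.85,-0.43,0.13,-0.0167,-0.033,0,1],[0.85,-0.43,0.13,-0.0167,-0.033,0,1],[0.85,-0.43,0.13,-0.0167,-0.033,0,1],[0,0,0,0,0,0,1]]' >/dev/null; python3 st.py;python3 fk.py;  python3 -m inch '[[0.95,-0.14,0,0,0,0,1],[0.95,-0.14,0,0,0,0,1],[0.95,-0.14,0,0,0,0,1],[0.95,-0.14,0,0,0,0,1],[0,0,0,0,0,0,1]]'>/dev/null;python3 st.py;python3 fk.py
```

```text
t 5.95 q [0.855, -0.202, -0.392, 1.85, -0.1, 0.344, 0.018] tcp [0.5449, -0.2784, 0.618] w 0.0
xax [ 0.809 -0.41  -0.422] yax [ 0.373 -0.196  0.907] F [ 0.9 -0.3 -0.1] Fdock [-0.4, -0.8]
tip dock mm [-165.1, 19.7, 410.0]
upper {'lo': 339, 'hi': 405, 'p1': 293, 'p2': 637} fore {'lo': 194, 'hi': 166, 'p1': 174, 'p2': 327} tool {'lo': 117, 'hi': 166, 'p1': 214, 'p2': 190} 
 e [-0.093  0.067  0.781] w [ 0.313 -0.161  0.739] tcp err [0.0002 0.0003 0.    ]
t 6.58 q [1.041, 0.035, -0.749, 1.654, 0.496, 0.366, -0.527] tcp [0.6596, -0.2959, 0.6209] w 0.0
xax [ 0.81  -0.411 -0.418] yax [ 0.369 -0.195  0.909] F [-0.2 -0.4  0.3] Fdock [-0.3, 0.2]
tip dock mm [-199.9, -91.0, 413.0]
upper {'lo': 312, 'hi': 341, 'p1': 293, 'p2': 625} fore {'lo': 192, 'hi': 150, 'p1': 174, 'p2': 285} tool {'lo': 175, 'hi': 161, 'p1': 247, 'p2': 226} 
 e [-0.013 -0.03   0.792] w [ 0.427 -0.178  0.741] tcp err [ 0.0001  0.0003 -0.0001]
```

```bash
python3 -m inch '[[0.95,0,0,0,0,0,1],[0.95,0,0,0,0,0,1],[0.95,0,0,0,0,0,1],[0,0,0,0,0,0,1]]'>/dev/null;python3 st.py;python3 fk.py
```

```text
t 7.08 q [0.854, 0.202, -0.723, 1.501, 0.854, 0.477, -0.814] tcp [0.7451, -0.2949, 0.6205] w -0.0
xax [ 0.81  -0.411 -0.417] yax [ 0.37  -0.194  0.909] F [-0.5 -0.1  0.3] Fdock [0.0, 0.6]
tip dock mm [-211.9, -175.6, 412.6]
upper {'lo': 288, 'hi': 302, 'p1': 280, 'p2': 528} fore {'lo': 199, 'hi': 145, 'p1': 190, 'p2': 286} tool {'lo': 218, 'hi': 192, 'p1': 288, 'p2': 265} 
 e [ 0.053 -0.101  0.781] w [ 0.513 -0.177  0.74 ] tcp err [ 0.      0.0003 -0.0002]
```

```bash
cat > plan.py <<'E'
import sys,numpy as np
from cell import env
from scipy.spatial.transform import Rotation as R
# usage: plan.py dockx docky tipz(dock mm) tiltdeg nrows : tool tip target in dock frame
dx,dy,dz,t,N=[float(a) for a in sys.argv[1:6]]
yaw=np.radians(98.8); X=np.array([np.cos(yaw),np.sin(yaw),0]); Y=np.array([-X[1],X[0],0]);z=np.array([0,0,1])
O=np.array([.5714,-.2293,.2])+.1105*X
t=np.radians(t); xa=-np.cos(t)*z+np.sin(t)*Y; ya=-np.cos(t)*Y-np.sin(t)*z
T=np.c_[xa,ya,np.cross(xa,ya)]
o=env.get_obs(); M=R.from_quat(o["tool_rot"])
rv=(R.from_matrix(T)*M.inv()).as_rotvec()
tcp=O+(dx*X+dy*Y+dz*z)/1000-.019*xa
print("tcp target",tcp.round(4),"rot deg",np.degrees(np.linalg.norm(rv)).round(1))
print("per row",((tcp-o["ee_pos"])/.03/N).round(3).tolist(),(rv/np.pi/N).round(4).tolist())
E
python3 plan.py -110.5 0 100 20 10
```

```text
tcp target [ 0.5778 -0.2283  0.3179] rot deg 91.3
per row [-0.558, 0.222, -1.009] [0.0075, 0.0475, 0.0162]
```

```bash
python3 -m inch '[[-0.56,0.22,-0.8,0.0075,0.0475,0.0162,1],[-0.56,0.22,-0.8,0.0075,0.0475,0.0162,1],[-0.56,0.22,-0.8,0.0075,0.0475,0.0162,1],[-0.56,0.22,-0.8,0.0075,0.0475,0.0162,1],[-0.56,0.22,-0.8,0.0075,0.0475,0.0162,1],[0,0,0,0,0,0,1]]'>/dev/null;python3 st.py;python3 fk.py;python3 plan.py -110.5 0 100 20 6
```

```text
t 7.83 q [0.95, 0.355, -0.931, 1.33, 0.442, 1.21, -0.107] tcp [0.6602, -0.2625, 0.5004] w 0.0
xax [ 0.364 -0.17  -0.916] yax [ 0.918 -0.102  0.384] F [0.6 0.4 0.2] Fdock [0.3, -0.7]
tip dock mm [-161.1, -89.0, 283.0]
upper {'lo': 276, 'hi': 296, 'p1': 280, 'p2': 453} fore {'lo': 211, 'hi': 139, 'p1': 242, 'p2': 254} tool {'lo': 200, 'hi': 195, 'p1': 344, 'p2': 254} 
 e [ 0.091 -0.172  0.757] w [ 0.556 -0.213  0.763] tcp err [ 0.      0.0003 -0.    ]
tcp target [ 0.5778 -0.2283  0.3179] rot deg 45.7
per row [-0.458, 0.19, -1.014] [0.0062, 0.0396, 0.0135]
```

```bash
python3 -m inch '[[-0.4,0.16,-0.8,0.0055,0.034,0.0115,1],[-0.4,0.16,-0.8,0.0055,0.034,0.0115,1],[-0.4,0.16,-0.8,0.0055,0.034,0.0115,1],[-0.4,0.16,-0.8,0.0055,0.034,0.0115,1],[0,0,0,0,0,0,1]]'>/dev/null;python3 st.py;python3 fk.py;python3 plan.py -110.5 0 100 20 4
```

```text
t 8.45 q [0.846, 0.499, -0.907, 1.313, 0.464, 1.544, 0.003] tcp [0.6126, -0.2427, 0.4038] w -0.0
xax [-0.033 -0.078 -0.996] yax [ 0.999  0.027 -0.035] F [-0.2 -0.1  0.2] Fdock [-0.1, 0.3]
tip dock mm [-131.4, -37.8, 184.8]
upper {'lo': 237, 'hi': 272, 'p1': 264, 'p2': 375} fore {'lo': 155, 'hi': 191, 'p1': 270, 'p2': 243} tool {'lo': 192, 'hi': 291, 'p1': 394, 'p2': 250} 
 e [ 0.156 -0.216  0.724] w [ 0.622 -0.22   0.69 ] tcp err [ 0.      0.0003 -0.    ]
tcp target [ 0.5778 -0.2283  0.3179] rot deg 19.6
per row [-0.289, 0.12, -0.716] [0.0038, 0.0254, 0.0088]
```

```bash
python3 -m inch '[[-0.29,0.12,-0.72,0.0038,0.0254,0.0088,1],[-0.29,0.12,-0.72,0.0038,0.0254,0.0088,1],[-0.29,0.12,-0.72,0.0038,0.0254,0.0088,1],[-0.29,0.12,-0.72,0.0038,0.0254,0.0088,1],[0,0,0,0,0,0,1]]'>/dev/null;python3 st.py;python3 fk.py;python3 plan.py -110.5 0 40 20 2
python3 - <<'E'
from cell import cams
import cv2,numpy as np
for n in("side","top"):
    s=cams.snapshot(n); np.savez(f"pics/{n}2.npz",**s)
    cv2.imwrite(f"pics/{n}2.png",s["pixels"][:,:,::-1])
E
```

```text
t 9.07 q [0.762, 0.632, -0.868, 1.347, 0.496, 1.723, 0.053] tcp [0.578, -0.2283, 0.3181] w 0.0
xax [-0.336 -0.052 -0.94 ] yax [ 0.929  0.144 -0.34 ] F [ 0.5 -0.3  0.1] Fdock [-0.4, -0.4]
tip dock mm [-110.6, -0.2, 100.2]
upper {'lo': 189, 'hi': 265, 'p1': 250, 'p2': 309} fore {'lo': 91, 'hi': 243, 'p1': 289, 'p2': 232} tool {'lo': 213, 'hi': 402, 'p1': 366, 'p2': 247} 
 e [ 0.219 -0.245  0.685] w [ 0.674 -0.213  0.588] tcp err [-0.      0.0003  0.    ]
tcp target [ 0.5778 -0.2283  0.2579] rot deg 0.1
per row [-0.003, 0.001, -1.004] [-0.0001, 0.0004, 0.0]
```

View pics/side2.png

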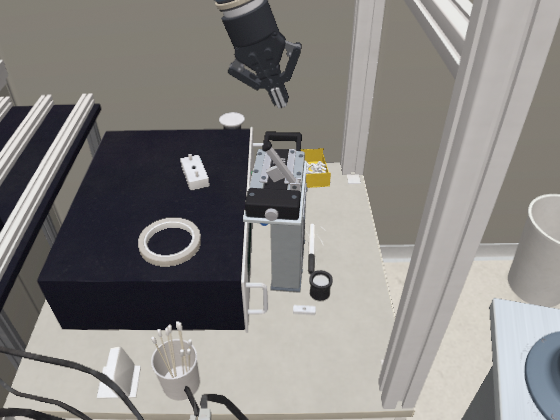

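View pics/top2.png

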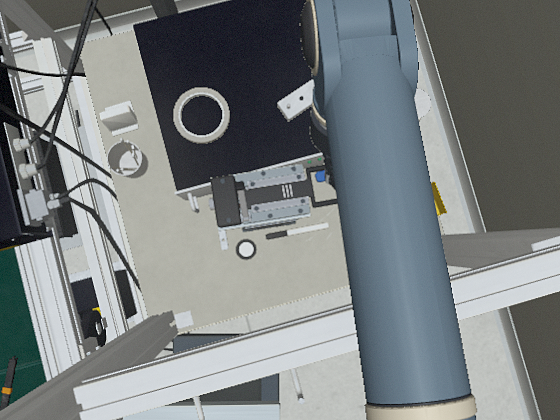

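```bash
python3 -m inch '[[0,0,-0.85,0,0,0,1],[0,0,-0.85,0,0,0,1],[0,0,0,0,0,0,1]]'>/dev/null;python3 st.py;python3 fk.py
python3 - <<'E'
from cell import cams
import cv2,numpy as np
s=cams.snapshot("side"); np.savez("pics/side3.npz",**s)
im=s["pixels"][20:220,190:370,::-1]
from h import proj
print(proj(s,[[.5714,-.2293,.228],[.5714+.0335*.153,-.2293-.0335*.988,.228]]))
cv2.imwrite("pics/side3.png",cv2.resize(im,None,fx=3,fy=3,interpolation=cv2.INTER_CUBIC))
E
```

```text
t 9.55 q [0.764, 0.667, -0.858, 1.412, 0.518, 1.64, 0.026] tcp [0.5776, -0.2288, 0.2678] w 0.0
xax [-0.337 -0.052 -0.94 ] yax [ 0.929  0.143 -0.341] F [-0.7 -0.2  0.2] Fdock [-0.1, 0.7]
tip dock mm [-111.0, 0.3, 50.0]
upper {'lo': 180, 'hi': 270, 'p1': 250, 'p2': 294} fore {'lo': 63, 'hi': 260, 'p1': 297, 'p2': 225} tool {'lo': 229, 'hi': 442, 'p1': 366, 'p2': 247} 
 e [ 0.229 -0.256  0.673] w [ 0.674 -0.213  0.538] tcp err [-0.      0.0003  0.    ]
[[282.96895258 140.94467169]
 [284.61274009 130.8489333 ]]
```

View pics/side3.png

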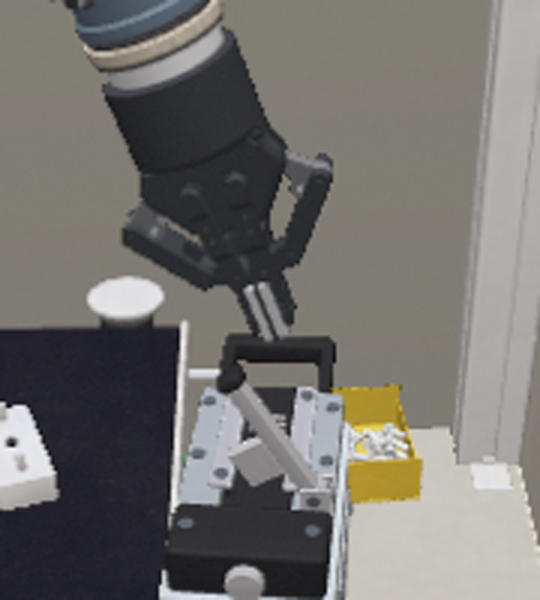

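```bash
cat > ik.py <<'E'
import numpy as np,json,fk
from cell import env
from scipy.spatial.transform import Rotation as R
Zr=lambda a:R.from_euler('z',-a).as_matrix()
o=env.get_obs(); q0=o["qpos"].copy()
K=(fk.fk(q0)[4]@Zr(q0[6])).T@R.from_quat(o["tool_rot"]).as_matrix()
def pose(q):
    s,e,w,t,C=fk.fk(q); return t,C@Zr(q[6])@K
def step(q,T,M):
    for _ in range(8):
        t,m=pose(q); err=np.r_[T-t,R.from_matrix(M@m.T).as_rotvec()]
        J=np.zeros((6,7))
        for i in range(7):
            d=np.zeros(7);d[i]=1e-5;t2,m2=pose(q+d); J[:,i]=np.r_[(t2-t),R.from_matrix(m2@m.T).as_rotvec()]/1e-5
        q=q+np.linalg.pinv(J)@err
    return q
yaw=np.radians(98.8); X=np.array([np.cos(yaw),np.sin(yaw),0]); Y=np.array([-X[1],X[0],0]);z=np.array([0,0,1])
O=np.array([.5714,-.2293,.2])+.1105*X
def target(dx,dy,dz,t,spin=0):
    t=np.radians(t); xa=-np.cos(t)*z+np.sin(t)*Y; ya=-np.cos(t)*Y-np.sin(t)*z
    T=np.c_[xa,ya,np.cross(xa,ya)]@R.from_euler('x',spin,degrees=True).as_matrix()
    return O+(dx*X+dy*Y+dz*z)/1000-.019*xa,T
def go(q,T,M,N=20):
    t,m=pose(q); rv=R.from_matrix(M@m.T).as_rotvec()
    for k in range(1,N+1): q=step(q,t+(T-t)*k/N,R.from_rotvec(rv*k/N).as_matrix()@m)
    return q
def lo(q):
    s,e,w,t,C=fk.fk(q); return round(1000*min(fk.boxd(e+(w-e)*k,'lo') for k in np.linspace(0,1,80)))
E
python3 - <<'E'
from ik import *
import json
# validate K on log, and nullspace prediction
D=[json.loads(l) for l in open("log.txt")]
for q,p,M in D[::3]: print(np.abs(pose(np.array(q))[1]-np.array(M)).max().round(4),end=' ')
q=np.array(D[-2][0]); Mm=np.array(D[-1][2]); print("\npred",go(q,np.array(D[-1][1]),Mm).round(3),"act",np.round(D[-1][0],3), lo(q),lo(q0))
for t in(0,10,20,25,30,35,40):
  for sp in (0,90):
    a=go(q0,*target(-110.5,0,30 if 0 else 50,t,sp)); b=go(a,*target(-110.5,0,8,t,sp)); c=go(b,*target(-170.5,0,8,t,sp))
    print(t,sp,lo(a),lo(b),lo(c),c.round(2))
E
```

```text
0.0 0.0 0.0 0.0 0.0 0.0 
pred [ 0.764  0.667 -0.857  1.411  0.518  1.64   0.027] act [ 0.764  0.667 -0.858  1.412  0.518  1.64   0.026] 91 64
0 0 58 30 23 [ 1.01  0.62 -0.93  1.59  0.52  1.2   0.13]
0 90 70 44 38 [ 0.79  0.5  -0.56  1.6   0.29  1.12 -1.26]
10 0 65 40 32 [ 0.9   0.67 -0.87  1.48  0.55  1.41  0.1 ]
10 90 81 58 52 [ 0.69  0.57 -0.51  1.5   0.35  1.32 -1.31]
20 0 63 40 31 [ 0.8   0.74 -0.82  1.38  0.58  1.61  0.09]
20 90 83 63 55 [ 0.61  0.65 -0.47  1.39  0.39  1.51 -1.33]
25 0 58 37 27 [ 0.75  0.78 -0.8   1.32  0.59  1.7   0.09]
25 90 81 63 54 [ 0.57  0.69 -0.45  1.34  0.41  1.61 -1.34]
30 0 52 32 22 [ 0.71  0.81 -0.77  1.27  0.6   1.79  0.09]
30 90 77 60 51 [ 0.53  0.73 -0.42  1.29  0.42  1.7  -1.34]
35 0 45 26 15 [ 0.67  0.85 -0.75  1.23  0.62  1.88  0.09]
35 90 72 57 46 [ 0.5   0.77 -0.4   1.24  0.44  1.78 -1.34]
40 0 36 19 7 [ 0.63  0.89 -0.72  1.18  0.63  1.97  0.09]
40 90 66 51 39 [ 0.47  0.81 -0.38  1.19  0.45  1.87 -1.33]
```

```bash
python3 - <<'E'
from ik import *
print(q0.round(2))
for route in ([90],[-90],[180,],[90,180],[120,90],[150,90],[180-40,90]):
  for t in (15,):
    a=q0; 
    for sp in route: a=go(a,*target(-110.5,0,80,t,sp))
    h=a; b=go(a,*target(-110.5,0,8,t,route[-1])); c=go(b,*target(-170.5,0,8,t,route[-1]))
    print(route,lo(h),lo(b),lo(c),h.round(2))
# tilt excursions at height then back
for tt in (-30,-15,30,45):
    a=go(q0,*target(-110.5,0,120,15,90)); a=go(a,*target(-110.5,0,120,tt,90)); a=go(a,*target(-110.5,0,80,15,90)); b=go(a,*target(-110.5,0,8,15,90)); c=go(b,*target(-170.5,0,8,15,90)); print(tt,lo(b),lo(c),c.round(2))
for (dx,dy) in ((0,0),(40,0),(-250,0),(-110,-150)):
    a=go(q0,*target(-110.5,0,150,15,90)); a=go(a,*target(dx,dy,150,15,90)); a=go(a,*target(-110.5,0,80,15,90)); b=go(a,*target(-110.5,0,8,15,90)); c=go(b,*target(-170.5,0,8,15,90)); print(dx,dy,lo(b),lo(c),c.round(2))
E
```

```text
[ 0.76  0.67 -0.86  1.41  0.52  1.64  0.03]
[90] 100 62 55 [ 0.61  0.51 -0.53  1.44  0.32  1.52 -1.37]
[-90] 53 7 0 [ 0.96  0.78 -1.26  1.41  0.7   1.73  1.44]
[180] 110 76 70 [ 0.39  0.47 -0.18  1.45  0.18  1.48 -2.82]
[90, 180] 109 75 69 [ 0.4   0.47 -0.2   1.45  0.18  1.48 -2.82]
[120, 90] 100 62 55 [ 0.61  0.51 -0.52  1.44  0.31  1.52 -1.37]
[150, 90] 100 62 55 [ 0.6   0.51 -0.52  1.44  0.31  1.52 -1.37]
[140, 90] 100 62 55 [ 0.6   0.51 -0.52  1.44  0.31  1.52 -1.37]
-30 62 55 [ 0.65  0.61 -0.49  1.44  0.37  1.42 -1.32]
-15 62 55 [ 0.65  0.61 -0.5   1.44  0.37  1.42 -1.32]
30 62 54 [ 0.66  0.61 -0.5   1.44  0.37  1.42 -1.33]
45 61 54 [ 0.66  0.61 -0.5   1.44  0.37  1.42 -1.33]
0 0 62 54 [ 0.66  0.61 -0.5   1.44  0.37  1.42 -1.33]
40 0 62 54 [ 0.65  0.61 -0.5   1.44  0.37  1.42 -1.33]
-250 0 62 54 [ 0.66  0.61 -0.5   1.44  0.37  1.42 -1.33]
-110 -150 61 54 [ 0.66  0.61 -0.51  1.44  0.38  1.42 -1.33]
```

```bash
cat > plan.py <<'E'
import sys
from ik import *
dx,dy,dz,t,sp,N=[float(a) for a in sys.argv[1:7]]
T,M=target(dx,dy,dz,t,sp); m=R.from_quat(o["tool_rot"]).as_matrix(); rv=R.from_matrix(M@m.T).as_rotvec()
print("rot deg",np.degrees(np.linalg.norm(rv)).round(1),"per row",((T-o["ee_pos"])/.03/N).round(3).tolist(),(rv/np.pi/N).round(4).tolist(),"pred lo",lo(go(q0,T,M)))
E
python3 plan.py -110.5 0 70 20 90 10
```

```text
rot deg 90.0 per row [-0.001, 0.001, 0.063] [-0.0168, -0.0025, -0.047] pred lo 93
```

```bash
python3 -m inch '[[0,0,0.06,-0.0168,-0.0025,-0.047,1],[0,0,0.06,-0.0168,-0.0025,-0.047,1],[0,0,0.06,-0.0168,-0.0025,-0.047,1],[0,0,0.06,-0.0168,-0.0025,-0.047,1],[0,0,0.06,-0.0168,-0.0025,-0.047,1],[0,0,0.06,-0.0168,-0.0025,-0.047,1],[0,0,0.06,-0.0168,-0.0025,-0.047,1],[0,0,0.06,-0.0168,-0.0025,-0.047,1],[0,0,0.06,-0.0168,-0.0025,-0.047,1],[0,0,0.06,-0.0168,-0.0025,-0.047,1],[0,0,0,0,0,0,1]]'>/dev/null;python3 st.py;python3 fk.py;python3 plan.py -110.5 0 36 20 90 2
```

```text
t 10.97 q [0.566, 0.558, -0.503, 1.399, 0.336, 1.592, -1.382] tcp [0.5789, -0.2278, 0.288] w 0.0
xax [-0.334 -0.05  -0.941] yax [ 0.156 -0.988 -0.002] F [0.1 0.6 0.4] Fdock [0.6, -0.2]
tip dock mm [-110.1, -1.3, 70.1]
upper {'lo': 171, 'hi': 228, 'p1': 218, 'p2': 349} fore {'lo': 94, 'hi': 223, 'p1': 236, 'p2': 262} tool {'lo': 223, 'hi': 426, 'p1': 366, 'p2': 248} 
 e [ 0.234 -0.18   0.708] w [ 0.675 -0.213  0.558] tcp err [ 0.      0.0003 -0.    ]
rot deg 0.3 per row [-0.019, -0.009, -0.569] [-0.0005, 0.0007, -0.0004] pred lo 77
```

```bash
python3 -m inch '[[0,0,-0.57,0,0,0,1],[-0.03,-0.02,-0.57,0,0,0,1],[0,0,0,0,0,0,1]]'>/dev/null;python3 st.py;python3 fk.py
python3 - <<'E'
from cell import cams
import cv2,numpy as np
for n,(x0,y0,x1,y1) in {"side":(220,60,350,200),"top":(200,140,390,270)}.items():
    s=cams.snapshot(n); np.savez(f"pics/{n}4.npz",**s)
    cv2.imwrite(f"pics/{n}4.png",cv2.resize(s["pixels"][y0:y1,x0:x1,::-1],None,fx=4,fy=4,interpolation=cv2.INTER_CUBIC))
E
```

```text
t 11.35 q [0.568, 0.587, -0.498, 1.447, 0.348, 1.53, -1.398] tcp [0.5757, -0.2289, 0.2486] w 0.0
xax [-0.342 -0.048 -0.938] yax [ 0.154 -0.988 -0.006] F [-0.3  0.5  0.3] Fdock [0.6, 0.3]
tip dock mm [-110.6, 2.2, 30.8]
upper {'lo': 162, 'hi': 231, 'p1': 217, 'p2': 337} fore {'lo': 74, 'hi': 230, 'p1': 243, 'p2': 258} tool {'lo': 235, 'hi': 458, 'p1': 365, 'p2': 246} 
 e [ 0.244 -0.187  0.699] w [ 0.674 -0.215  0.518] tcp err [ 0.      0.0003 -0.    ]
```

View pics/side4.png

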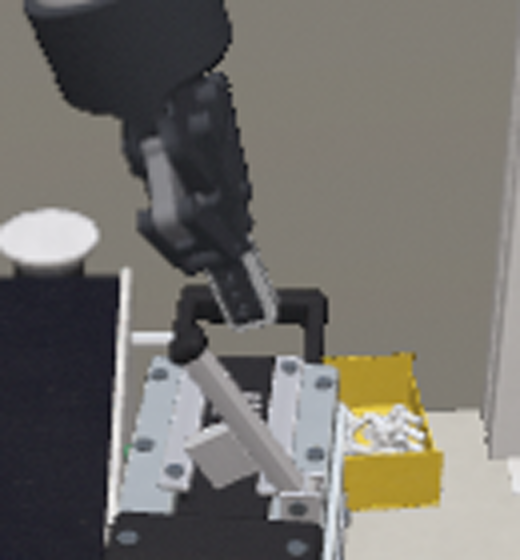

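View pics/top4.png

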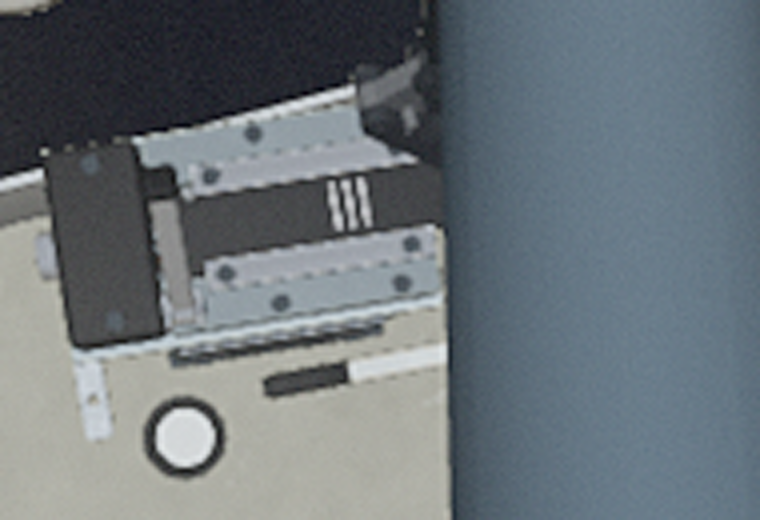

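```bash
python3 -m inch '[[0,0,-0.2,0,0,0,1],[0,0,-0.2,0,0,0,1],[0,0,-0.2,0,0,0,1],[0,0,0,0,0,0,1]]'>/dev/null;python3 st.py;python3 fk.py|head -1
```

```text
t 11.95 q [0.567, 0.599, -0.496, 1.464, 0.355, 1.499, -1.407] tcp [0.5767, -0.2286, 0.2325] w 0.0
xax [-0.339 -0.049 -0.939] yax [ 0.154 -0.988 -0.004] F [ 0.9  0.2 -0.1] Fdock [0.0, -1.0]
tip dock mm [-110.6, 1.1, 14.7]
upper {'lo': 158, 'hi': 233, 'p1': 217, 'p2': 331} fore {'lo': 66, 'hi': 232, 'p1': 245, 'p2': 258} tool {'lo': 241, 'hi': 472, 'p1': 366, 'p2': 247}
```

```bash
python3 -m inch '[[0.025,-0.165,-0.12,0,0,0,1],[0,0,0,0,0,0,1]]'>/dev/null;python3 st.py|tail -2; for i in 1; do python3 -m inch '[[0.01,-0.066,0,0,0,0,1],[0,0,0,0,0,0,1]]' >/dev/null; python3 st.py|tail -2; done
```

```text
xax [-0.338 -0.049 -0.94 ] yax [ 0.153 -0.988 -0.003] F [-0.4 -0.1 -0.1] Fdock [-0.0, 0.4]
tip dock mm [-116.5, 1.1, 11.5]
xax [-0.338 -0.049 -0.94 ] yax [ 0.153 -0.988 -0.004] F [-0.7  0.2 -0.1] Fdock [0.3, 0.6]
tip dock mm [-117.9, 0.8, 11.9]
```

```bash
python3 -m inch '[[0.01,-0.066,0,0,0,0,1],[0,0,0,0,0,0,1]]' >/dev/null; python3 st.py|tail -2;  python3 -m inch '[[0.01,-0.066,0,0,0,0,1],[0,0,0,0,0,0,1]]' >/dev/null; python3 st.py|tail -2
```

```text
xax [-0.338 -0.048 -0.94 ] yax [ 0.154 -0.988 -0.005] F [-0.2  1.5  0.5] Fdock [1.5, 0.0]
tip dock mm [-119.2, 0.7, 11.8]
xax [-0.338 -0.046 -0.94 ] yax [ 0.155 -0.988 -0.007] F [-0.9  5.7  0.7] Fdock [5.8, -0.0]
tip dock mm [-119.8, 0.5, 11.7]
```

```bash
python3 -m inch '[[0.01,-0.066,0,0,0,0,1],[0,0,0,0,0,0,1]]' >/dev/null; python3 st.py|tail -2;  python3 -m inch '[[0.01,-0.066,0,0,0,0,1],[0,0,0,0,0,0,1]]' >/dev/null; python3 st.py|tail -2;  python3 -m inch '[[0.01,-0.066,0,0,0,0,1],[0,0,0,0,0,0,1]]' >/dev/null; python3 st.py|tail -2
```

```text
xax [-0.339 -0.045 -0.94 ] yax [ 0.156 -0.988 -0.009] F [-2.   7.1  0.7] Fdock [7.3, 0.9]
tip dock mm [-120.4, 0.3, 11.6]
xax [-0.34  -0.042 -0.939] yax [ 0.156 -0.988 -0.012] F [-2.1 10.7  1. ] Fdock [10.8, 0.4]
tip dock mm [-120.6, 0.3, 11.6]
xax [-0.339 -0.046 -0.94 ] yax [ 0.156 -0.988 -0.008] F [-0.4  4.  -0.3] Fdock [4.0, -0.2]
tip dock mm [-125.0, 0.3, 11.4]
```

```bash
for i in a; do python3 -m inch '[[0.01,-0.066,0,0,0,0,1],[0.01,-0.066,0,0,0,0,1],[0,0,0,0,0,0,1]]' >/dev/null; python3 st.py|tail -2;  python3 -m inch '[[0.01,-0.066,0,0,0,0,1],[0.01,-0.066,0,0,0,0,1],[0,0,0,0,0,0,1]]' >/dev/null; python3 st.py|tail -2;  python3 -m inch '[[0.01,-0.066,0,0,0,0,1],[0.01,-0.066,0,0,0,0,1],[0,0,0,0,0,0,1]]' >/dev/null; python3 st.py|tail -2; done; python3 fk.py|head -1
```

```text
xax [-0.338 -0.05  -0.94 ] yax [ 0.153 -0.988 -0.002] F [ 0.4  1.7 -0.7] Fdock [1.7, -0.6]
tip dock mm [-133.0, 1.1, 11.9]
xax [-0.338 -0.05  -0.94 ] yax [ 0.153 -0.988 -0.002] F [ 0.1  0.6 -0.7] Fdock [0.6, -0.2]
tip dock mm [-137.1, 1.3, 11.8]
xax [-0.338 -0.05  -0.94 ] yax [ 0.153 -0.988 -0.003] F [0.2 0.6 0.4] Fdock [0.5, -0.3]
tip dock mm [-140.4, 0.9, 11.7]
upper {'lo': 155, 'hi': 238, 'p1': 221, 'p2': 320} fore {'lo': 61, 'hi': 238, 'p1': 256, 'p2': 236} tool {'lo': 239, 'hi': 472, 'p1': 392, 'p2': 221}
```

```bash
cat > ok.py <<'E'
from cell import env
import numpy as np,sys
o=env.get_obs(); yaw=np.radians(98.8); f=o["ft_force"]@np.array([np.cos(yaw),np.sin(yaw),0])
print("t",round(o["t"],2),"F",round(float(f),1),"y",round(float(o["ee_pos"][1])*1000,1)); sys.exit(f>3)
E
python3 -m inch '[[0.008,-0.05,0,0,0,0,1],[0,0,0,0,0,0,1]]' >/dev/null; python3 ok.py && python3 -m inch '[[0.008,-0.05,0,0,0,0,1],[0,0,0,0,0,0,1]]' >/dev/null; python3 ok.py && python3 -m inch '[[0.008,-0.05,0,0,0,0,1],[0,0,0,0,0,0,1]]' >/dev/null; python3 ok.py && python3 -m inch '[[0.008,-0.05,0,0,0,0,1],[0,0,0,0,0,0,1]]' >/dev/null; python3 ok.py && python3 -m inch '[[0.008,-0.05,0,0,0,0,1],[0,0,0,0,0,0,1]]' >/dev/null; python3 ok.py && python3 -m inch '[[0.008,-0.05,0,0,0,0,1],[0,0,0,0,0,0,1]]' >/dev/null; python3 st.py
```

```text
t 15.07 F -0.1 y -259.4
t 15.07 F -0.1 y -259.4
t 15.07 F -0.1 y -259.4
t 15.07 F -0.1 y -259.4
t 15.07 F -0.1 y -259.4
t 15.07 q [0.591, 0.622, -0.483, 1.428, 0.371, 1.506, -1.367] tcp [0.5817, -0.2594, 0.2297] w -0.0
xax [-0.338 -0.049 -0.94 ] yax [ 0.153 -0.988 -0.003] F [ 0.1 -0.1 -0.4] Fdock [-0.1, -0.1]
tip dock mm [-141.8, 0.9, 11.8]False
False
False
False
False
```

```bash
sed -i 's/sys.exit(f>3)/sys.exit(int(f>3))/' ok.py
python3 - <<'E'
from cell import cams
import cv2,numpy as np
for n,(x0,y0,x1,y1) in {"side":(220,60,350,200),"top":(200,140,390,270)}.items():
    s=cams.snapshot(n); np.savez(f"pics/{n}5.npz",**s)
    cv2.imwrite(f"pics/{n}5.png",cv2.resize(s["pixels"][y0:y1,x0:x1,::-1],None,fx=4,fy=4,interpolation=cv2.INTER_CUBIC))
E
```

```text
(no output)
```

View pics/side5.png

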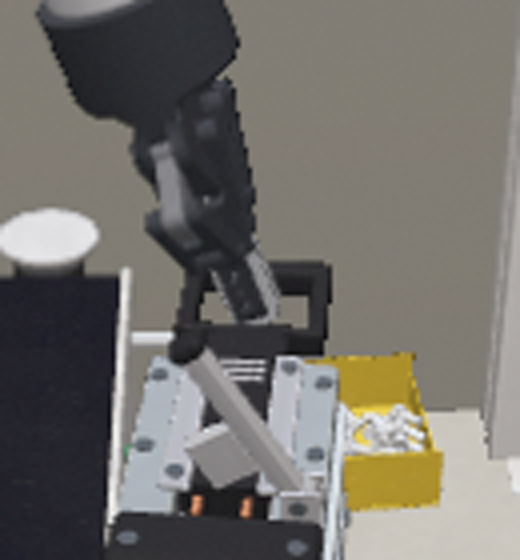

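View pics/top5.png

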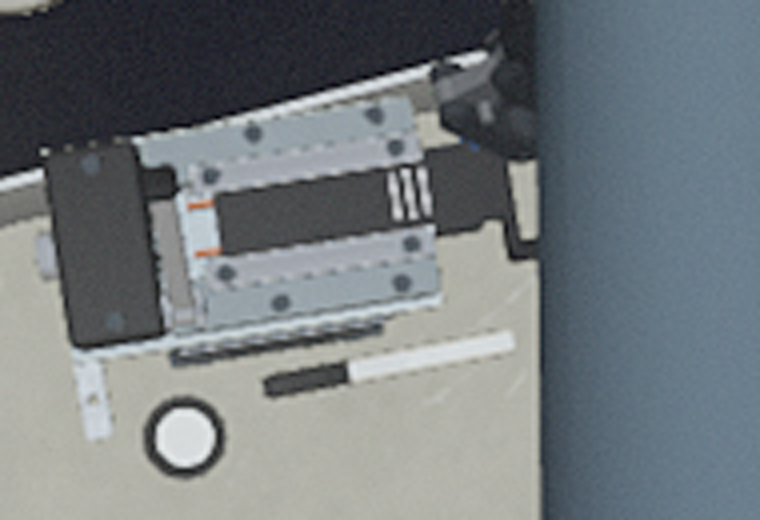

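```bash
python3 -m inch '[[0.008,-0.05,0,0,0,0,1],[0,0,0,0,0,0,1]]' >/dev/null; python3 ok.py && python3 -m inch '[[0.008,-0.05,0,0,0,0,1],[0,0,0,0,0,0,1]]' >/dev/null; python3 ok.py && python3 -m inch '[[0.008,-0.05,0,0,0,0,1],[0,0,0,0,0,0,1]]' >/dev/null; python3 ok.py && python3 -m inch '[[0.008,-0.05,0,0,0,0,1],[0,0,0,0,0,0,1]]' >/dev/null; python3 ok.py && python3 -m inch '[[0.008,-0.05,0,0,0,0,1],[0,0,0,0,0,0,1]]' >/dev/null; python3 ok.py && python3 -m inch '[[0.008,-0.05,0,0,0,0,1],[0,0,0,0,0,0,1]]' >/dev/null; python3 st.py
```

```text
t 15.43 F -0.7 y -260.6
t 15.68 F 0.4 y -261.7
t 15.93 F 4.5 y -262.1
t 15.93 F 4.5 y -262.1
t 15.93 F 4.5 y -262.1
t 15.93 q [0.593, 0.626, -0.483, 1.423, 0.371, 1.509, -1.361] tcp [0.5822, -0.2621, 0.2295] w 0.0
xax [-0.339 -0.047 -0.94 ] yax [ 0.154 -0.988 -0.006] F [-1.8  4.3 -0.1] Fdock [4.5, 1.1]
tip dock mm [-144.5, 0.8, 11.6]
```

```bash
python3 -m inch '[[0,0,0,0,0,0,1]]' >/dev/null; python3 ok.py;python3 -m inch '[[0.003,-0.016,0,0,0,0,1]]' >/dev/null; python3 ok.py; python3 -m inch '[[0,0,0,0,0,0,1]]' >/dev/null; python3 ok.py
```

```text
t 16.05 F 4.3 y -262.2
t 16.18 F 5.9 y -262.3
t 16.3 F 5.8 y -262.4
```

```bash
python3 -m inch '[[-0.02,0.13,0,0,0,0,1],[-0.02,0.13,0,0,0,0,1],[0,0,0,0,0,0,1]]' >/dev/null; python3 st.py|tail -2;python3 -m inch '[[0,0,0.3,0,0,0,1],[0,0,0.6,0,0,0,1],[0,0,0.9,0,0,0,1],[0,0,0.9,0,0,0,1],[0,0,0.9,0,0,0,1],[0,0,0.9,0,0,0,1],[0,0,0,0,0,0,1]]' >/dev/null; python3 st.py; python3 fk.py
python3 - <<'E'
from cell import cams
import cv2,numpy as np
for n,(x0,y0,x1,y1) in {"side":(220,60,350,200),"top":(200,140,390,270)}.items():
    s=cams.snapshot(n); np.savez(f"pics/{n}6.npz",**s)
    cv2.imwrite(f"pics/{n}6.png",cv2.resize(s["pixels"][y0:y1,x0:x1,::-1],None,fx=4,fy=4,interpolation=cv2.INTER_CUBIC))
E
```

```text
xax [-0.337 -0.05  -0.94 ] yax [ 0.154 -0.988 -0.003] F [ 0.5 -0.9  0.1] Fdock [-0.9, -0.3]
tip dock mm [-138.9, 0.8, 12.0]
t 17.55 q [0.581, 0.534, -0.495, 1.251, 0.335, 1.747, -1.308] tcp [0.5822, -0.256, 0.3684] w 0.0
xax [-0.332 -0.051 -0.942] yax [ 0.153 -0.988 -0.001] F [-0.4  0.2  0.2] Fdock [0.3, 0.3]
tip dock mm [-138.6, -0.2, 150.5]
upper {'lo': 182, 'hi': 229, 'p1': 221, 'p2': 359} fore {'lo': 131, 'hi': 206, 'p1': 237, 'p2': 245} tool {'lo': 192, 'hi': 362, 'p1': 391, 'p2': 223} 
 e [ 0.221 -0.177  0.715] w [ 0.678 -0.241  0.639] tcp err [ 0.0001  0.0003 -0.    ]
```

View pics/side6.png

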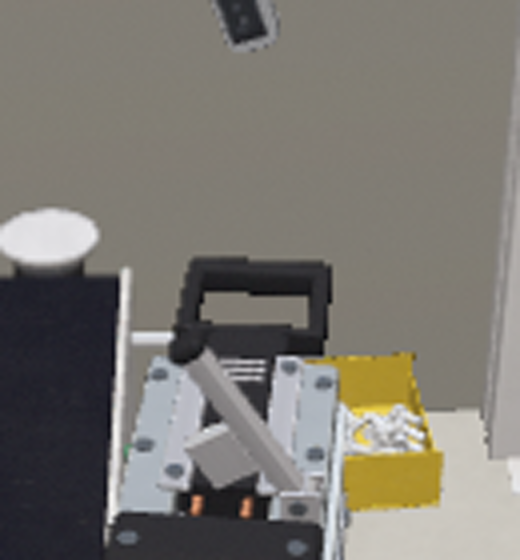

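View pics/top6.png

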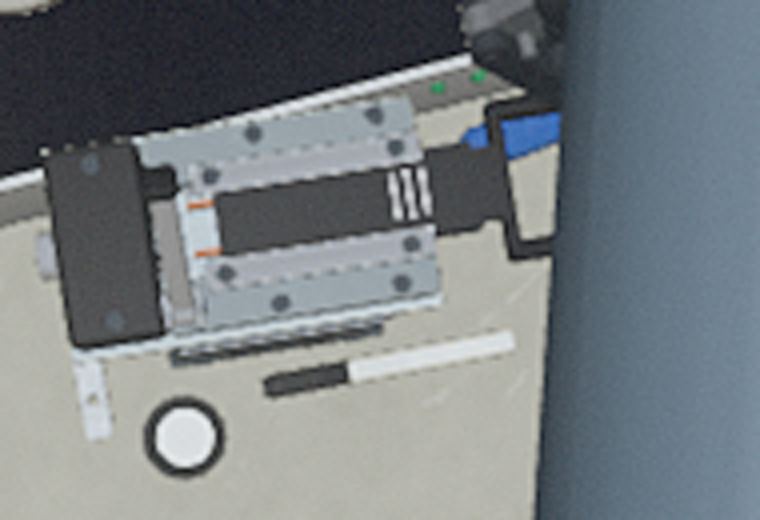

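```bash
python3 - <<'E'
from ik import *
for t in (0,10,20):
    a=go(q0,*target(27,-3,150,t,90)); b=go(a,*target(27,0,45,t,90)); print(t,lo(a),lo(b),b.round(2))
    fk.clear(b)
E
python3 plan.py 27 -3 150 0 90 8
```

```text
0 146 77 [ 0.57  0.33 -0.6   1.77  0.2   1.11 -1.51]
upper {'lo': 239, 'hi': 245, 'p1': 230, 'p2': 459} fore {'lo': 77, 'hi': 215, 'p1': 159, 'p2': 361} tool {'lo': 165, 'hi': 386, 'p1': 258, 'p2': 374} 
 e [ 0.135 -0.119  0.763] w [ 0.55  -0.093  0.551] tcp err [-0.0309  0.1627 -0.1012]
10 150 90 [ 0.5   0.41 -0.58  1.66  0.25  1.31 -1.56]
upper {'lo': 207, 'hi': 222, 'p1': 210, 'p2': 419} fore {'lo': 90, 'hi': 208, 'p1': 166, 'p2': 357} tool {'lo': 208, 'hi': 415, 'p1': 258, 'p2': 374} 
 e [ 0.183 -0.13   0.745] w [ 0.603 -0.085  0.546] tcp err [-0.0276  0.1632 -0.1014]
20 145 95 [ 0.43  0.5  -0.55  1.56  0.27  1.51 -1.59]
upper {'lo': 169, 'hi': 211, 'p1': 192, 'p2': 386} fore {'lo': 95, 'hi': 208, 'p1': 173, 'p2': 351} tool {'lo': 245, 'hi': 455, 'p1': 258, 'p2': 374} 
 e [ 0.231 -0.137  0.723] w [ 0.654 -0.077  0.533] tcp err [-0.0245  0.1637 -0.1023]
rot deg 19.9 per row [-0.116, 0.68, 0.016] [0.002, -0.0137, -0.0] pred lo 146
```

```bash
python3 -m inch '[[-0.116,0.68,0.02,0.002,-0.0137,0,1],[-0.116,0.68,0.02,0.002,-0.0137,0,1],[-0.116,0.68,0.02,0.002,-0.0137,0,1],[-0.116,0.68,0.02,0.002,-0.0137,0,1],[-0.116,0.68,0.02,0.002,-0.0137,0,1],[-0.116,0.68,0.02,0.002,-0.0137,0,1],[-0.116,0.68,0.02,0.002,-0.0137,0,1],[-0.116,0.68,0.02,0.002,-0.0137,0,1],[0,0,0,0,0,0,1]]' >/dev/null; python3 st.py; python3 fk.py
python3 - <<'E'
from cell import cams
import cv2,numpy as np
for n,(x0,y0,x1,y1) in {"side":(200,40,370,230)}.items():
    s=cams.snapshot(n); np.savez(f"pics/{n}7.npz",**s)
    cv2.imwrite(f"pics/{n}7.png",cv2.resize(s["pixels"][y0:y1,x0:x1,::-1],None,fx=3,fy=3,interpolation=cv2.INTER_CUBIC))
E
```

```text
t 18.77 q [0.589, 0.254, -0.619, 1.615, 0.151, 1.322, -1.465] tcp [0.5524, -0.0914, 0.3692] w -0.0
xax [-0.002 -0.    -1.   ] yax [ 0.157 -0.988 -0.   ] F [-0.2 -0.2  0.5] Fdock [-0.2, 0.2]
tip dock mm [28.6, -2.3, 150.2]
upper {'lo': 258, 'hi': 263, 'p1': 241, 'p2': 496} fore {'lo': 146, 'hi': 181, 'p1': 148, 'p2': 369} tool {'lo': 168, 'hi': 296, 'p1': 258, 'p2': 376} 
 e [ 0.101 -0.099  0.774] w [ 0.553 -0.091  0.656] tcp err [0.     0.0003 0.    ]
```

View pics/side7.png

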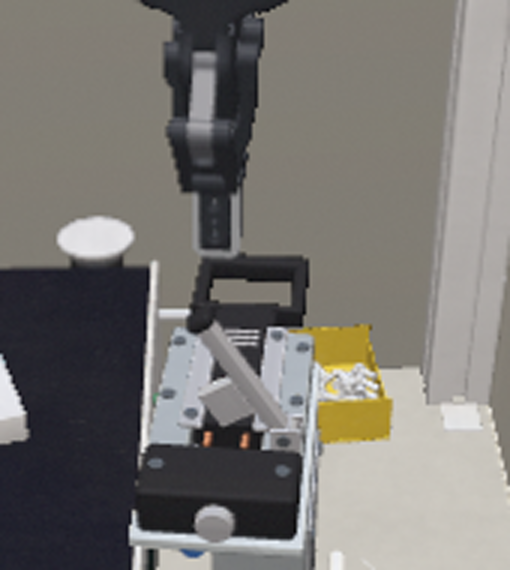

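```bash
python3 -m inch '[[0,0,-0.35,0,0,0,1],[0,0,-0.35,0,0,0,1],[0,0,-0.35,0,0,0,1],[0,0,-0.35,0,0,0,1],[0,0,0,0,0,0,1]]' >/dev/null; python3 st.py|tail -2;python3 -m inch '[[0,0,-0.33,0,0,0,1],[0,0,-0.33,0,0,0,1],[0,0,0,0,0,0,1]]' >/dev/null; python3 st.py|tail -2
python3 - <<'E'
from cell import cams
import cv2,numpy as np
for n,(x0,y0,x1,y1) in {"side":(200,40,370,230)}.items():
    s=cams.snapshot(n)
    cv2.imwrite(f"pics/{n}8.png",cv2.resize(s["pixels"][y0:y1,x0:x1,::-1],None,fx=3,fy=3,interpolation=cv2.INTER_CUBIC))
E
```

```text
xax [ 0.014  0.001 -1.   ] yax [ 0.155 -0.988  0.002] F [ 6.5  0.1 10. ] Fdock [-0.9, -6.4]
tip dock mm [26.7, -8.5, 111.8]
xax [-0.004  0.001 -1.   ] yax [ 0.154 -0.988 -0.001] F [-0.8  0.4 -0.4] Fdock [0.5, 0.7]
tip dock mm [27.0, -2.0, 87.1]
```

View pics/side8.png

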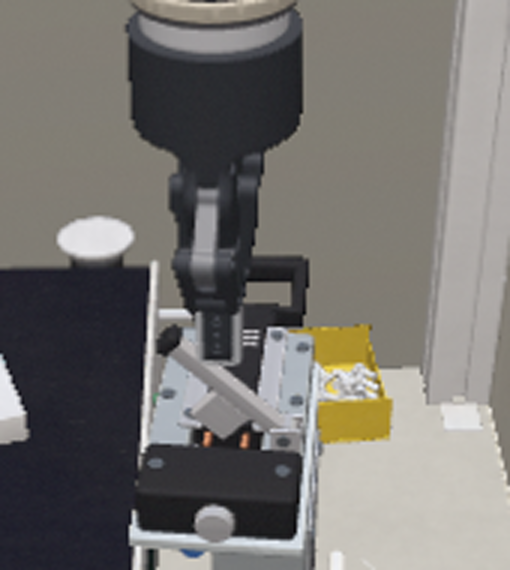

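```bash
python3 -m inch '[[0,0,-0.33,0,0,0,1],[0,0,-0.33,0,0,0,1],[0,0,0,0,0,0,1]]' >/dev/null; python3 st.py|tail -2;python3 -m inch '[[0,0,-0.3,0,0,0,1],[0,0,0,0,0,0,1]]' >/dev/null; python3 st.py|tail -2
python3 - <<'E'
from cell import cams
import cv2,numpy as np
for n,(x0,y0,x1,y1) in {"side":(200,40,370,230)}.items():
    s=cams.snapshot(n)
    cv2.imwrite(f"pics/{n}9.png",cv2.resize(s["pixels"][y0:y1,x0:x1,::-1],None,fx=3,fy=3,interpolation=cv2.INTER_CUBIC))
E
```

```text
xax [-0.003  0.001 -1.   ] yax [ 0.154 -0.988 -0.001] F [-1.3  0.7 -0.8] Fdock [0.9, 1.2]
tip dock mm [27.1, -2.2, 67.4]
xax [-0.002  0.001 -1.   ] yax [ 0.154 -0.988 -0.001] F [-0.5  0.8 -0.5] Fdock [0.9, 0.3]
tip dock mm [27.1, -2.7, 59.1]
```

View pics/side9.png

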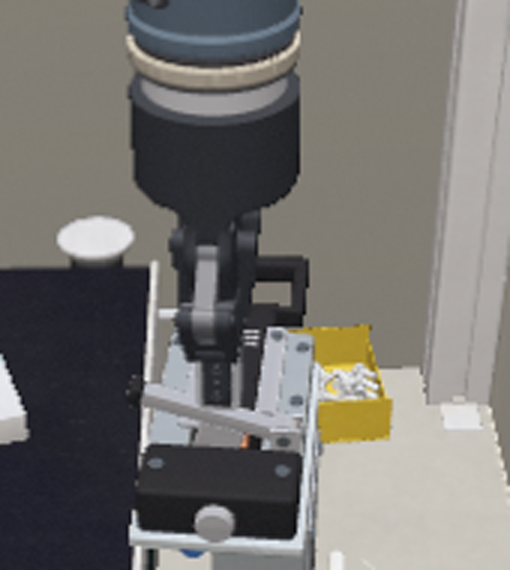

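```bash
python3 -m inch '[[0,0,-0.2,0,0,0,1],[0,0,-0.2,0,0,0,1],[0,0,0,0,0,0,1]]' >/dev/null; python3 st.py|tail -2;python3 -m inch '[[0,0,-0.1,0,0,0,1],[0,0,0,0,0,0,1]]' >/dev/null; python3 st.py|tail -2
```

```text
xax [-0.002  0.    -1.   ] yax [ 0.154 -0.988 -0.001] F [-0.7  0.3 -0. ] Fdock [0.4, 0.6]
tip dock mm [27.1, -2.8, 47.4]
xax [-0.001 -0.001 -1.   ] yax [ 0.154 -0.988  0.001] F [-4.9 -0.3 11.9] Fdock [0.5, 4.9]
tip dock mm [27.1, -3.0, 46.9]
```

```bash
python3 -m inch '[[0,0,-0.08,0,0,0,1],[0,0,0,0,0,0,1]]' >/dev/null; python3 st.py|tail -2;python3 -m inch '[[0,0,0.5,0,0,0,1],[0,0,1,0,0,0,1],[0,0,1,0,0,0,1],[0,0,1,0,0,0,1],[0,0,0.5,0,0,0,1],[0,0,0,0,0,0,1]]' >/dev/null; python3 st.py
python3 - <<'E'
from cell import cams
import cv2,numpy as np
for n,(x0,y0,x1,y1) in {"side":(200,40,370,230),"top":(190,140,380,270)}.items():
    s=cams.snapshot(n);np.savez(f"pics/{n}10.npz",**s)
    cv2.imwrite(f"pics/{n}10.png",cv2.resize(s["pixels"][y0:y1,x0:x1,::-1],None,fx=3,fy=3,interpolation=cv2.INTER_CUBIC))
E
```

```text
xax [ 0.    -0.002 -1.   ] yax [ 0.154 -0.988  0.002] F [-9.8  0.1 23.9] Fdock [1.6, 9.7]
tip dock mm [27.1, -3.1, 46.7]
t 22.18 q [0.591, 0.249, -0.619, 1.593, 0.147, 1.346, -1.461] tcp [0.5537, -0.0928, 0.3819] w -0.0
xax [ 0.  0. -1.] yax [ 0.154 -0.988 -0.   ] F [-1.   0.3 -0.4] Fdock [0.4, 1.0]
tip dock mm [27.1, -3.4, 162.9]
```

View pics/side10.png

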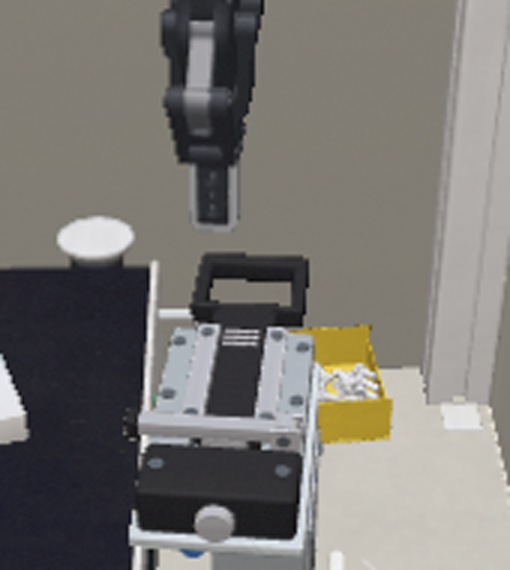

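View pics/top10.png

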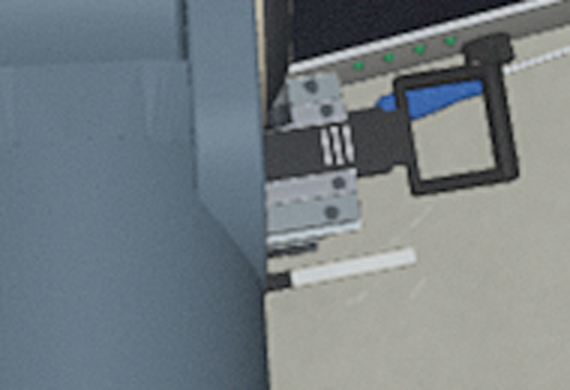

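```bash
python3 - <<'E'
from h import *
X=np.array([np.cos(np.radians(98.8)),np.sin(np.radians(98.8)),0])
def stripes(n):
    s=np.load(f"pics/top{n}.npz"); im=s["pixels"].astype(int)
    v,u=np.mgrid[0:420,0:560]
    P=onplane(s,np.c_[u.ravel(),v.ravel()],.226).reshape(420,560,3)
    O=np.array([.5714,-.2293,0])+.1105*X; Y=np.array([-X[1],X[0],0])
    yd=(P-O)@Y*1000; xd=(P-O)@X*1000
    m=(im.min(2)>120)&(abs(yd)<12)&(xd>-110)&(xd<-20); return xd[m].mean(),m.sum()
for n in (0,5,6,10): print(n,stripes(n))
a=np.load("pics/top6.npz")["pixels"].astype(int);b=np.load("pics/top0.npz")["pixels"].astype(int)
d=(np.abs(a-b).max(2)>60); 
for nm,(x0,y0,x1,y1) in dict(marker=(263,222,330,240),loupe=(234,236,260,262),nut=(216,226,231,252)).items(): print(nm,d[y0:y1,x0:x1].sum())
E
```

```text
0 (np.float64(-80.09698493812837), np.int64(232))
5 (np.float64(-73.23945135375182), np.int64(91))
6 (np.float64(-73.21334127655248), np.int64(92))
10 (np.float64(-73.18245356253306), np.int64(85))
marker 0
loupe 0
nut 0
```

```bash
python3 -c "
from cell import env
print(env.close_job())"
```

```text
the job is handed in; nothing more can be done
None
```

The plug is drawn and parked, the shutter is fully down, and the job was handed in at about 22 s of the 67 s allowed.

- **Plug:** I hooked the pull loop with the shut fingers. The seat catch let go at about 11 N, and the plug slid at under 2 N. About 25 mm out it resisted again, holding a steady 5.8 N with almost no movement, which I took as the park click. The park pin itself can't be seen. In the pictures, the plug sat in the same place before and after I let go, and again after the shutter was pressed.
- **Shutter:** I pressed it down until it stopped at 46.9 mm above the dock origin, against 47 mm expected when fully down. I took the push to 24 N, and the side picture shows the bar lying level. On the way down the finger first caught the end knob, with a force of about 12 N, and then the bar swung down as intended.
- **Loose things:** The pixels around the marker, loupe and nut plate were unchanged after the pull, and nothing in later pictures looked disturbed. The forearm hid most of that area from the top camera at the end, so the loupe and nut plate were not rechecked after the shutter press. I judged the screwdriver by eye only, and it looked untouched.
- **Disagreement:** One attempt to measure the plug's travel from its white stripes gave about 7 mm. The starting mask had picked up other bright pixels, so I relied on finger travel (25 mm) and the visible stripe shift (about 24 mm).

The arm finished about 115 mm above the shutter, touching nothing.

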